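# Back the carving indexer up one notch

## Robot

A 6-joint arm with a two-finger parallel gripper is mounted at the origin on the work surface. World frame = base frame: x ahead of the robot, y to its left, z up, the work surface at z = 0. Lengths are in mm, angles in rad, forces in N, time in s.
With the tool pointing down it reaches from about 350 to 875 mm from the base axis. Payload 4.2 kg.
Tool frame: the origin (TCP) lies between the finger pads; the fingertips stand 14 mm ahead of it and the grasp point (between the pads) lies 5 mm behind it; z points along the fingers, y is the line along which they close (so a half turn about z gives the same grasp; the last joint's range is limited). The gripper opens to 85 mm and grips with 20 to 120 N. Pads are 22 mm wide; open, the fingers measure 114 mm over their backs; the gripper's body (76 mm by 85 mm) begins 54 mm behind the grasp point. The pads swing forward as they close: fully open they stand 13 mm farther back than shut.
Start: joints at [-1.045, 0.385, 0.008, 0, -1.194, -0.259], TCP at [164.795, -602.861, 245.312] pointing down, gripper open.
Joint ranges: [-3.14, 3.14], [-1.21, 2.06], [-1.07, 1.41], [-3.16, 2.05], [-2.99, -0.16], [-3.1, 3.1]. Speed limits (rad/s): [2.79, 2.79, 3.14, 3.14, 3.14, 3.14].

## Interface

Orientations are given as a unit quaternion [x, y, z, w].
In Python, from bench import * gives the robot as it stands.
- The arm moves only by the tool carry_out, never from a script. Its argument "motion" is a list of rows, each a list of 7 numbers: the turn, a rotation vector about the tool's x, y, z in rad, then the shift along the tool's x, y, z in mm, then the opening, from -1 (shut) to 1 (fully open), so that 0 is half open. A call has 1 to 5 rows; each row is the pose to reach, as a shift and turn from the pose commanded when the call began, along the tool's axes at that moment; what a row does not reach only later rows make up. A row lasts 1/8 s, in which the tool goes at most 62.5 mm and 10.7 degrees, less where a joint would pass 70% of its speed; a pose out of reach is approached as far as the arm can. A call with a gripper value outside its range is refused whole. The fingers move at their own pace and stop on an object; the grip force is fixed at half the most. Time passes only in rows, so rows that repeat a pose let the fingers close. It gives the time, the measured TCP pose, the force, the opening and the grip force at its end, in the units of the state.
- read_state(): the state, without advancing time (a new reading comes with each control period).
- get_image(name): name is "scene" or "top"; returns a dict with "color" (384x512x3 uint8, blue, green, red), "mtx" (3x3 intrinsics, pixels), "k1" (the pictures are not rectified: a ray, as slopes to the right and down, at radius r is drawn at 1 + k1 r^2 times it, then the intrinsics apply), "position" and "orientation" of the camera in the world. Camera axes: x right, y down, z forward; pixel columns grow to the right and rows downward; lengths in mm; the calibration is good to about 2 mm. A picture is of the moment at which its call begins. There is no depth.
- job_done(): hands the job in; it is judged then, once.
The state is a dict: "clock": time; "joints": joint angles; "joint_vel": joint speeds; "joint_efforts": joint torques, N m; "position": TCP position; "ee_rot": TCP orientation; "contact_force": force on the tool from outside, world axes, zero at the start; "wrist_torque": the same for the moment, N m; "gripper_width": finger opening in mm; "grasp_force": force on a finger pad.
Only numpy, scipy, OpenCV 4.12 (cv2) and the standard library are available. Lean on these libraries where they do the work, as an engineer would, in place of code of your own. Each camera call takes 0.05 s, during which the arm holds its last target. There are 200 camera calls.

## Task

The table leg in the carver's indexing jig was turned one notch too far. With a fingertip, flip the ratchet pawl up by its red thumb tab until it stays thrown back, push a spoke of the handwheel so that the wheel goes backward (its top moving towards the pawl) by one notch, and flip the pawl back down so that it sits fully in that next notch and the wheel rests there. Only push with the fingertip, gripping nothing and forcing nothing, and leave the tools and other things on the bench where they are.

Things in the scene. Friction and masses are not known exactly. Their poses are not given: they have to be found in the camera images.
- jig: Indexing jig, fixed: base board 260 x 550 x 18 mm with a wooden headstock (top z 165 mm), tailstock, and a leg between them. Origin on the bench below the axle, at the headstock's outer face. z up, y along the axle towards the tailstock, x from the axle to the pawl's side (away from the robot, yaw within 0.3). Offsets below are in this frame. Holdfasts at x 114-180, y 90 and 375, up to z 96 mm
- wheel_hub (a point): Centre of the handwheel on the axle: jig x 0, y -70, z 110 mm. 6 spokes 60 degrees apart, steel rods 10 mm thick with black balls 22 mm across whose centres are 78 mm from the axle. On the same axle at y -19 to -7 mm is the steel ratchet wheel, 140 mm across (top z 180 mm), 12 teeth, so a notch is 30 degrees
- index_wheel (a joint): Wheel angle (rad; ratchet, handwheel and leg are one piece) about jig +y: about 0 at the start, + is backward (top towards jig +x), one notch back is 0.524. Pawl down blocks backward. Friction (0.1 N m) keeps it where left. The pawl drops fully in at about 0.43 to 0.58; a little short, it lands on a tooth's slope and drops in when the wheel is pushed on backward until it stops
- pawl (a joint): Pawl angle (rad) about jig +y: 0 is fully down in a notch, 1.22 is thrown back on its stop; the tab moves to jig +x as the nose lifts. The nose clears the teeth from about 0.25. It moves by its own weight: past the balance point (0.75 +-0.1) it falls back and stays up; below it falls onto the wheel. About 0.7 N at the tab moves it. Pivot at jig x 85, z 150 mm
- pawl_tab (a point): Centre of the pawl's red thumb tab, a plate 30 mm wide (jig y), 26 mm high, 7 mm thick, 72 mm from the pivot. Pawl down: at jig x 44, y 28, z 209 mm (above the headstock), leaning 22 degrees from upright to jig -x. Thrown back: x 126, y 28, z 209 mm, leaning 48 degrees to jig +x. Above z 185 mm a fingertip has free room at jig -x and +x of it
- spoke_ball (a point): Centre of the ball on the uppermost spoke, the one to push: at the start 15 degrees to jig -x of straight up (jig x -20, y -70, z 185 mm); one notch back it is 15 degrees to jig +x of straight up
- gouge: Carving gouge 225 mm long, 24 mm thick, red and black handle, loose on the jig's base board beside the leg; origin at the handle's blade end, at its underside; its blade points along its y axis
- sanding_block: Cork sanding block 34 x 70 x 26 mm, loose on the jig's base board; origin at the centre of its underside
- wax_tin: Round brass-coloured wax tin 55 mm across, 24 mm high, loose on the base board near the ratchet wheel; origin at the centre of its underside
- mallet: Wooden mallet lying on the bench: head 75 x 120 x 72 mm, handle 30 mm wide towards its -x; 290 mm long; origin on the bench, 100 mm from the head's centre
- glue_bottle: White glue bottle with dark label and orange nozzle, 62 mm across, 160 mm tall, standing; origin at the centre of its underside
- blue_cone: Blue plastic cone 68 mm across, 106 mm tall, standing; origin at the centre of its underside
- offcut: Pale wooden offcut 160 x 65 x 32 mm; origin at the centre of its underside

How it is judged:
By the outcome, as a careful person would: the job done as asked, in the order asked, and still so for the second after the job is handed in, with the robot touching nothing.
It also fails if it takes over 54 s, if anything falls off the work surface, if the arm or the gripper's body presses on something with over 40 N, if the wrist force passes 120 N, or if a joint passes its speed limit or range.

## Working session

There is one attempt and no reset: what is moved stays moved. The work goes in short steps, Python scripts to look and compute and a tool call to move; the robot and the scene stay as the last step left them, time stands still between calls to the robot, and variables do not carry over. Pictures are saved under pics/ and viewed, at most 10 in all, crops included, and the job is handed in when it is done.

Besides the shell and the picture viewer there is one more tool, called after "Request:" by a JSON object that holds its "name" and its "arguments". carry_out: Moves the arm, as the interface text tells. Its arguments: {"type":"object","properties":{"motion":{"type":"array"}},"required":["motion"]}

```bash
mkdir -p pics; python3 - <<'E'
from bench import *
import cv2
for n in("scene","top"):
    d=get_image(n); cv2.imwrite(f"pics/{n}0.png",cv2.resize(d["color"],(800,600),interpolation=cv2.INTER_CUBIC)); print(n,d["mtx"],d["k1"],d["position"],d["orientation"])
print(read_state())
E
```

```text
scene [[382.98727062   0.         250.87278087]
 [  0.         382.98727062 194.73553709]
 [  0.           0.           1.        ]] -0.016349614558180164 [1194.48081238  614.97996707 1007.58395627] [ 0.38815211  0.83422533 -0.3526498  -0.17042345]
top [[376.65678703   0.         262.12193078]
 [  0.         376.65678703 191.03466257]
 [  0.           0.           1.        ]] 0.01730469752207855 [ 319.27426719   35.37663076 1638.87062707] [ 0.70765857 -0.70381526  0.0490973  -0.03811679]
{'clock': 0.1, 'joints': array([-1.04539229e+00,  3.85469755e-01,  6.79918486e-03, -4.40719459e-04,
       -1.19400594e+00, -2.58578817e-01]), 'joint_vel': array([-0.00260441, -0.00087099,  0.00304529,  0.00263225,  0.00047282,
        0.00105539]), 'joint_efforts': array([-6.08446226e-04, -3.93319881e+01,  1.88929367e+01,  4.19798300e+00,
       -2.61619258e-03,  9.91402885e-06]), 'position': array([ 164.67673956, -602.41552518,  244.35044059]), 'ee_rot': array([-1.32936584e-01,  9.91124078e-01,  9.47033053e-04, -1.69852655e-04]), 'contact_force': array([-0.29149246, -1.4250295 , -0.36236735]), 'wrist_torque': array([ 0.05335845, -0.00263539,  0.0064638 ]), 'grasp_force': 0.0, 'gripper_width': 85.82723577207443}
```

View pics/scene0.png

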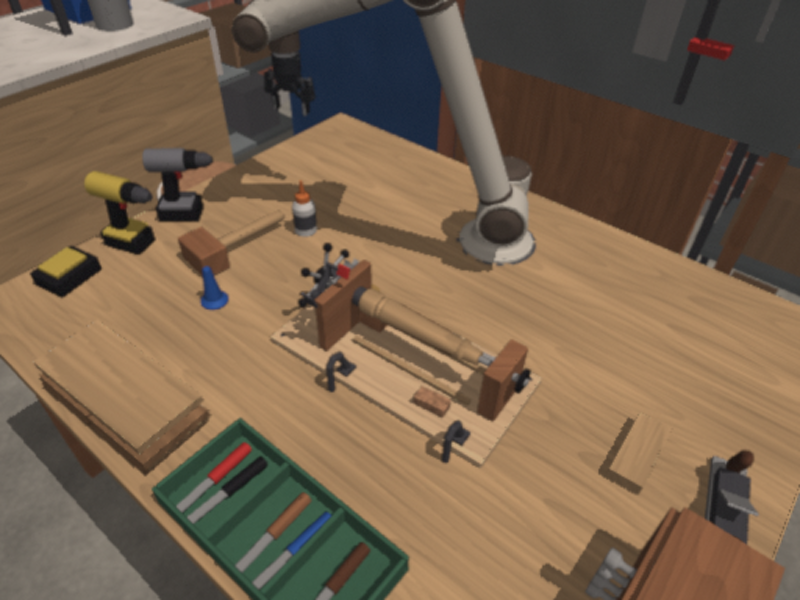

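View pics/top0.png

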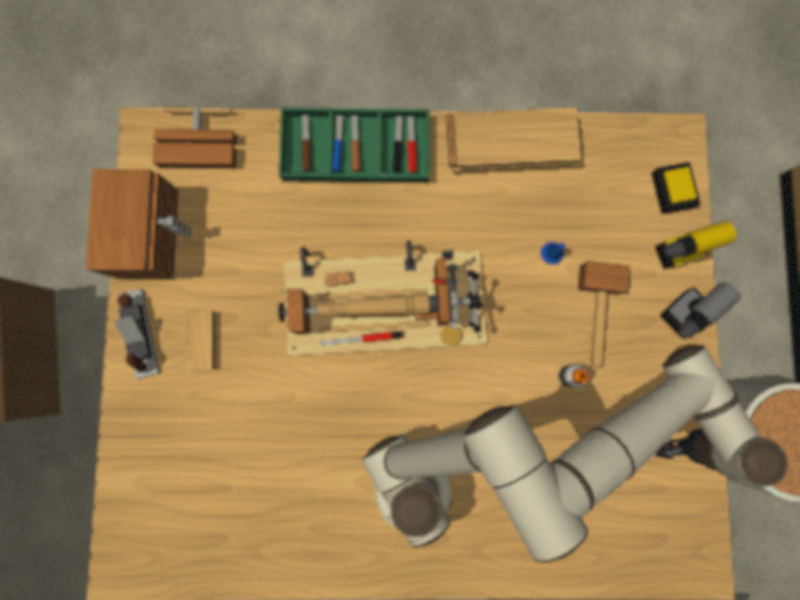

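The scene view shows the jig at about (300-540, 240-460), with the red tab near (343,271). In the top view the board spans about (284-488, 252-355), with the wheel end to the right (world -y). I'll enlarge both.

```bash
python3 - <<'E'
from bench import *
import cv2
a=get_image("top")["color"][150:240,170:335]; cv2.imwrite("pics/t1.png",cv2.resize(a,None,fx=4.8,fy=4.8,interpolation=cv2.INTER_CUBIC))
a=get_image("scene")["color"][145:305,165:355]; cv2.imwrite("pics/s1.png",cv2.resize(a,None,fx=3.7,fy=3.7,interpolation=cv2.INTER_CUBIC))
E
```

```text
(no output)
```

View pics/t1.png

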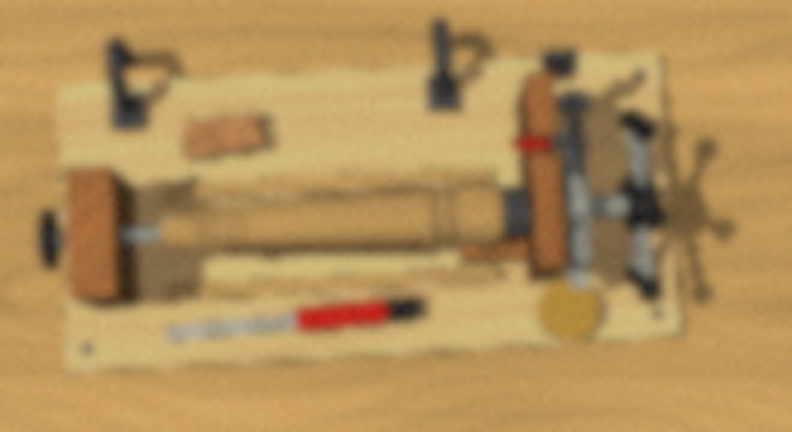

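View pics/s1.png

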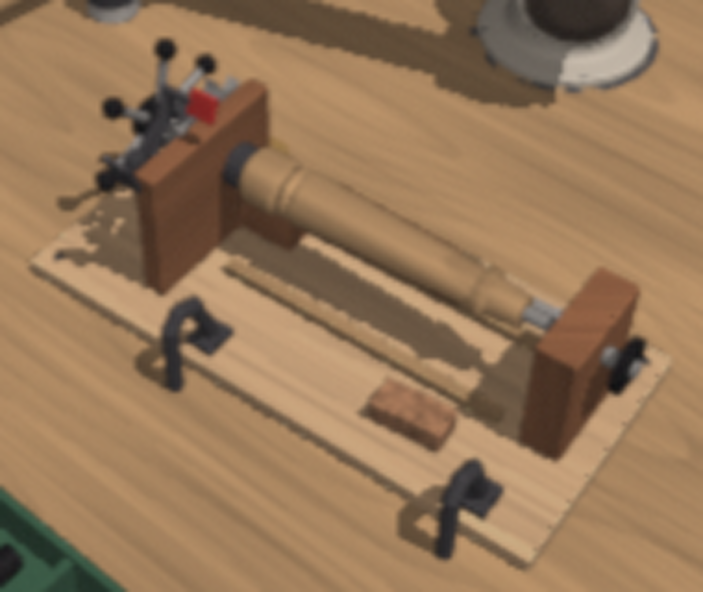

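The top crop shows board corners at (57,88), (660,57), (680,333), (65,372) and the tab at (534,144). The scene crop shows the tab at (203,107), balls at (165,48) (uppermost), (206,64), (113,108), (107,180), and board corners at (32,266), (530,565), (670,360).

```bash
cat >cam.py <<'E'
import numpy as np, cv2
from scipy.spatial.transform import Rotation as R
from bench import *
def proj(d,P):
    q=R.from_quat(d["orientation"]).inv(); t=-q.apply(d["position"])
    return cv2.projectPoints(np.asarray(P,float),q.as_rotvec(),t,d["mtx"],np.array([d["k1"],0,0,0]))[0][:,0]
def jw(p,P): # jig->world
    return R.from_euler("z",p[2]).apply(np.asarray(P,float))+[p[0],p[1],0]
E
python3 - <<'E'
from cam import *
from scipy.optimize import least_squares
T=get_image("top");S=get_image("scene")
tp=np.array([(57,88),(660,57),(680,333),(65,372),(534,144)])/4.8+[170,150]-.4
sp=np.array([(32,266),(530,565),(670,360),(203,107),(165,48),(206,64),(113,108),(107,180)])/3.7+[165,145]-.4
balls=[(78*np.sin(a),-70,110+78*np.cos(a)) for a in np.radians([-15,-75,45,105])]
def f(p):
    x0,y0=p[3:]; x1,y1=x0+260,y0+550
    A=[(x1,y1,18),(x1,y0,18),(x0,y0,18),(x0,y1,18),(44,28,209)]
    B=[(x1,y0,18),(x1,y1,18),(x0,y1,18),(44,28,209)]+balls
    return np.r_[(proj(T,jw(p,A))-tp).ravel(),(proj(S,jw(p,B))-sp).ravel()]
r=least_squares(f,[450,-100,0,-90,-100],loss="soft_l1",x_scale=[100,100,.3,100,100])
p=r.x;print(p.round(3));print(f(p).reshape(-1,2).round(1))
for P in[(44,28,209),(-20,-70,185),(20,-70,185),(126,28,209),(0,0,0)]:print(P,jw(p,[P])[0].round(1))
E
```

```text
[ 4.99119e+02 -8.17380e+01  6.60000e-02 -1.08084e+02 -1.11637e+02]
[[-0.8 -0.5]
 [-0.7 -1.3]
 [-0.3  0.5]
 [-0.4  0.2]
 [-1.9  0.1]
 [-1.7 -1.6]
 [-0.6 -0.4]
 [ 0.8 -0.7]
 [-0.3 -0.3]
 [ 0.1 -0. ]
 [-0.   0.1]
 [-0.  -0.3]
 [-0.4 -0.2]]
(44, 28, 209) [541.2 -50.9 209. ]
(-20, -70, 185) [ 483.8 -152.9  185. ]
(20, -70, 185) [ 523.7 -150.3  185. ]
(126, 28, 209) [623.  -45.5 209. ]
(0, 0, 0) [499.1 -81.7   0. ]
```

Request:
{"name": "carry_out", "arguments": {"motion": [[0, 0, 0.1, -42, 40, -10, -1], [0, 0, 0.2, -84, 80, -20, -1], [0, 0, 0.2, -126, 120, -20, -1], [0, 0, 0.2, -168, 160, -20, -1], [0, 0, 0.2, -210, 200, -20, -1]]}}

```text
clock: 0.92
position: [315.3, -352.9, 265.5]
ee_rot: [-0.033, 0.999, -0.0, 0.0]
contact_force: [1.9, 0.6, -0.2]
gripper_width: 0.2
grasp_force: 0.0
```

```bash
cat >st.py <<'E'
from cam import *
p=(499.12,-81.74,.066)
def st():
    s=read_state(); q=R.from_euler("z",-p[2]); T=q*R.from_quat(s["ee_rot"])
    print("t",s["clock"],"jig",q.apply(s["position"]-[p[0],p[1],0]).round(1),"F",q.apply(s["contact_force"]).round(1),"w",round(s["gripper_width"],1)); print(T.as_matrix().round(3).tolist())
if __name__=="__main__": st()
E
python3 st.py
```

```text
t 0.925 jig [-201.3 -258.5  265.5] F [ 1.9  0.5 -0.2] w 0.2
[[-1.0, -0.001, 0.001], [-0.001, 1.0, -0.0], [-0.001, -0.0, -1.0]]
```

Request:
{"name": "carry_out", "arguments": {"motion": [[0, 0, 0, -35, 48, 0, -1], [0, 0, 0, -70, 96, 0, -1], [0, 0, 0, -105, 144, 0, -1], [0, 0, 0, -140, 192, 0, -1], [0, 0, 0, -170, 240, 0, -1]]}}

```text
clock: 1.55
position: [469.1, -101.8, 265.6]
ee_rot: [-0.034, 0.999, -0.0, 0.0]
contact_force: [1.4, -0.1, 0.1]
gripper_width: 0.2
grasp_force: 0.0
```

Request:
{"name": "carry_out", "arguments": {"motion": [[0, 0, 0, -32, 44, 0, -1], [0, 0, 0, -32, 44, 0, -1]]}}

```text
clock: 1.8
position: [498.8, -55.0, 265.0]
ee_rot: [-0.036, 0.999, 0.0, 0.0]
contact_force: [-0.1, -0.3, -0.4]
gripper_width: 0.2
grasp_force: 0.0
```

```bash
python3 st.py
```

```text
t 1.8 jig [  1.4  26.7 265. ] F [-0.2 -0.3 -0.4] w 0.2
[[-1.0, -0.005, 0.0], [-0.005, 1.0, 0.0], [-0.0, 0.0, -1.0]]
```

Request:
{"name": "carry_out", "arguments": {"motion": [[0, 0, 0, 0, 1, 25, -1], [0, 0, 0, 0, 1, 50, -1], [0, 0, 0, 0, 1, 50, -1], [0, 0, 0, -10, 1, 50, -1], [0, 0, 0, -20, 1, 50, -1]]}}

```text
clock: 2.42
position: [518.6, -55.5, 216.8]
ee_rot: [-0.033, 0.999, 0.0, 0.002]
contact_force: [-0.3, 0.8, 0.5]
gripper_width: 0.1
grasp_force: 0.0
```

Request:
{"name": "carry_out", "arguments": {"motion": [[0, 0, 0, -8, 0, 0, -1], [0, 0, 0, -16, 0, 0, -1], [0, 0, 0, -24, 0, 0, -1], [0, 0, 0, -32, 0, 0, -1], [0, 0, 0, -40, 0, 0, -1]]}}

```text
clock: 3.05
position: [557.5, -52.6, 215.3]
ee_rot: [-0.033, 0.999, -0.0, -0.0]
contact_force: [-0.2, 0.6, 1.0]
gripper_width: 0.2
grasp_force: 0.3
```

```bash
python3 - <<'E'
from st import *
st()
a=get_image("scene")["color"][125:225,165:285]; cv2.imwrite("pics/s2.png",cv2.resize(a,None,fx=5,fy=5,interpolation=cv2.INTER_CUBIC))
E
```

```text
t 3.05 jig [ 60.2  25.2 215.3] F [-0.2  0.6  1. ] w 0.2
[[-1.0, -0.001, -0.0], [-0.001, 1.0, -0.0], [0.0, -0.0, -1.0]]
```

View pics/s2.png

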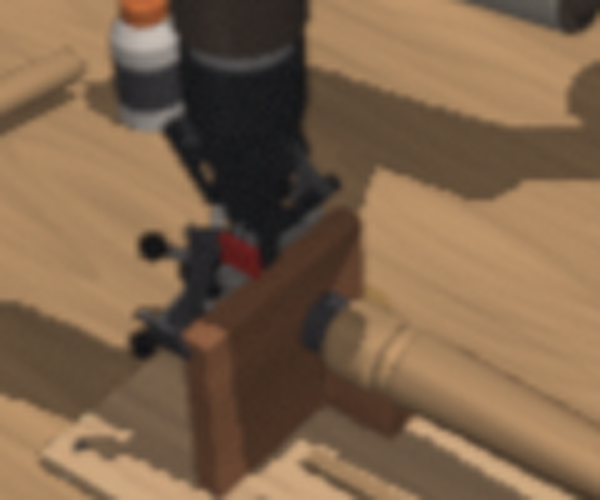

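The finger is behind the red tab (238,252), which is being pushed up as planned. I'll keep pushing past the balance point.

Request:
{"name": "carry_out", "arguments": {"motion": [[0, 0, 0, -8, 2, 0, -1], [0, 0, 0, -16, 2, 0, -1], [0, 0, 0, -24, 2, 0, -1], [0, 0, 0, -32, 2, 0, -1], [0, 0, 0, -38, 2, 0, -1]]}}

```text
clock: 3.72
position: [595.5, -48.2, 215.3]
ee_rot: [-0.033, 0.999, -0.0, 0.0]
contact_force: [-0.3, -0.3, -0.5]
gripper_width: -0.3
grasp_force: 0.0
```

Request:
{"name": "carry_out", "arguments": {"motion": [[0, 0, 0, 0, 0, 0, -1], [0, 0, 0, 20, 0, 0, -1], [0, 0, 0, 40, 0, -25, -1], [0, 0, 0, 60, -30, -55, -1], [0, 0, 0, 100, -60, -55, -1]]}}

```text
clock: 4.35
position: [500.2, -115.3, 272.9]
ee_rot: [-0.034, 0.999, -0.0, 0.003]
contact_force: [-0.5, 0.1, -0.4]
gripper_width: -0.2
grasp_force: 0.0
```

```bash
python3 - <<'E'
from st import *
st()
a=get_image("scene")["color"][125:225,165:285]; cv2.imwrite("pics/s3.png",cv2.resize(a,None,fx=5,fy=5,interpolation=cv2.INTER_CUBIC))
E
```

```text
t 4.35 jig [ -1.1 -33.5 272.9] F [-0.5  0.1 -0.4] w -0.2
[[-1.0, -0.002, 0.006], [-0.002, 1.0, -0.001], [-0.006, -0.001, -1.0]]
```

View pics/s3.png

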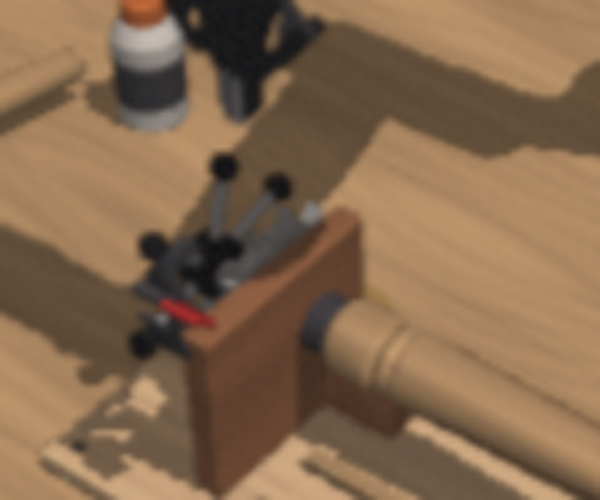

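The pawl is thrown back, with the tab lying at (187,312), and the upper ball is unmoved at (224,166). Next is the wheel.

Request:
{"name": "carry_out", "arguments": {"motion": [[0, 0, 0, 45, -18, 0, -1], [0, 0, 0, 62, -36, 0, -1], [0, 0, 0, 62, -36, 0, -1], [0, 0, 0, 62, -36, 40, -1], [0, 0, 0, 62, -36, 80, -1]]}}

```text
clock: 5.03
position: [440.5, -154.4, 189.8]
ee_rot: [-0.033, 0.999, 0.0, 0.001]
contact_force: [0.0, 1.2, 0.3]
gripper_width: 0.1
grasp_force: 0.0
```

Request:
{"name": "carry_out", "arguments": {"motion": [[0, 0, 0, 0, 0, 0, -1]]}}

```text
clock: 5.15
position: [438.1, -154.3, 187.9]
ee_rot: [-0.033, 0.999, 0.0, -0.003]
contact_force: [-0.6, -0.0, 1.2]
gripper_width: 0.2
grasp_force: 0.0
```

```bash
python3 st.py
```

```text
t 5.15 jig [-65.6 -68.4 187.9] F [-0.6  0.   1.2] w 0.2
[[-1.0, -0.001, -0.007], [-0.001, 1.0, 0.001], [0.007, 0.001, -1.0]]
```

Request:
{"name": "carry_out", "arguments": {"motion": [[0, 0, 0, -10, -2, -2, -1], [0, 0, 0, -18, -2, -2, -1], [0, 0, 0, -24, -2, -2, -1], [0, 0, 0, -30, -2, -2, -1], [0, 0, 0, -36, -2, -2, -1]]}}

```text
clock: 5.78
position: [475.8, -154.4, 192.5]
ee_rot: [-0.033, 0.999, -0.0, -0.0]
contact_force: [-2.0, -0.1, 2.6]
gripper_width: -0.1
grasp_force: 0.9
```

Request:
{"name": "carry_out", "arguments": {"motion": [[0, 0, 0, -6, 0, 0, -1], [0, 0, 0, -12, 0, 0, -1], [0, 0, 0, -17, 0, 0, -1], [0, 0, 0, -21, 0, 0, -1], [0, 0, 0, -21, 0, 0, -1]]}}

```text
clock: 6.4
position: [497.2, -152.9, 192.2]
ee_rot: [-0.033, 0.999, 0.0, 0.0]
contact_force: [0.5, -0.2, -1.3]
gripper_width: 0.2
grasp_force: 0.0
```

```bash
python3 - <<'E'
from st import *
st()
d=get_image("scene");a=d["color"][125:225,165:285]; cv2.imwrite("pics/s4.png",cv2.resize(a,None,fx=5,fy=5,interpolation=cv2.INTER_CUBIC))
for th in(20,25,30):
  print(th,((proj(d,jw(p,[(78*np.sin(x),-70,110+78*np.cos(x)) for x in np.radians(th+np.array([-15,45,105]))]))-[165,125]+.4)*5).round().tolist())
E
```

```text
t 6.4 jig [ -6.6 -70.9 192.2] F [ 0.5 -0.3 -1.3] w 0.2
[[-1.0, -0.001, 0.001], [-0.001, 1.0, 0.0], [-0.001, 0.0, -1.0]]
20 [[197.0, 182.0], [140.0, 281.0], [157.0, 358.0]]
25 [[191.0, 188.0], [138.0, 290.0], [162.0, 361.0]]
30 [[185.0, 195.0], [137.0, 299.0], [166.0, 362.0]]
```

View pics/s4.png

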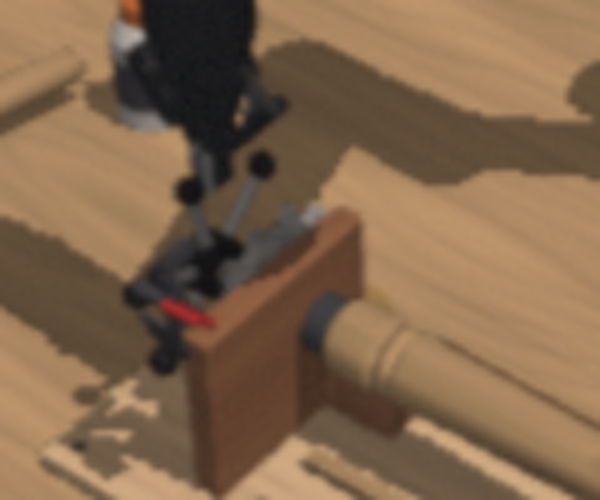

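Balls at (190,190), (137,294) and (163,361) put the wheel at about 27°. I'll nudge it 2 mm further, back off, and go over to the far side of the tab.

Request:
{"name": "carry_out", "arguments": {"motion": [[0, 0, 0, -2, 0, 0, -1], [0, 0, 0, -2, 0, 0, -1], [0, 0, 0, 10, 0, 0, -1], [0, 0, 0, 20, 0, -30, -1], [0, 0, 0, 20, 0, -80, -1]]}}

```text
clock: 7.08
position: [474.4, -154.3, 271.8]
ee_rot: [-0.033, 0.999, 0.0, -0.002]
contact_force: [0.6, 0.5, -0.0]
gripper_width: -0.2
grasp_force: 0.0
```

```bash
python3 st.py
```

```text
t 7.075 jig [-29.5 -70.7 271.8] F [ 0.6  0.4 -0. ] w -0.2
[[-1.0, -0.0, -0.004], [-0.0, 1.0, 0.001], [0.004, 0.001, -1.0]]
```

Request:
{"name": "carry_out", "arguments": {"motion": [[0, 0, 0, -50, 25, -5, -1], [0, 0, 0, -100, 50, -5, -1], [0, 0, 0, -150, 75, -5, -1], [0, 0, 0, -198, 98, 0, -1], [0, 0, 0, -198, 98, 0, -1]]}}

```text
clock: 7.7
position: [669.0, -41.4, 269.4]
ee_rot: [-0.034, 0.999, 0.0, -0.002]
contact_force: [-1.1, -1.1, -1.1]
gripper_width: -0.1
grasp_force: 0.0
```

Request:
{"name": "carry_out", "arguments": {"motion": [[0, 0, 0, 0, 0, 30, -1], [0, 0, 0, 0, 0, 57, -1], [0, 0, 0, 0, 0, 57, -1]]}}

```text
clock: 8.07
position: [665.4, -44.0, 213.4]
ee_rot: [-0.033, 0.999, -0.0, -0.003]
contact_force: [-0.1, -0.5, 0.8]
gripper_width: -0.2
grasp_force: 0.0
```

```bash
python3 st.py
```

```text
t 8.075 jig [168.4  26.7 213.4] F [-0.1 -0.5  0.8] w -0.2
[[-1.0, -0.0, -0.005], [-0.0, 1.0, -0.0], [0.005, -0.0, -1.0]]
```

Request:
{"name": "carry_out", "arguments": {"motion": [[0, 0, 0, 10, 1, 0, -1], [0, 0, 0, 18, 1, 0, -1], [0, 0, 0, 26, 1, 0, -1], [0, 0, 0, 34, 1, 0, -1], [0, 0, 0, 42, 1, 0, -1]]}}

```text
clock: 8.7
position: [625.1, -45.1, 215.6]
ee_rot: [-0.033, 0.999, 0.0, 0.0]
contact_force: [0.8, -0.2, 0.8]
gripper_width: -0.0
grasp_force: 0.2
```

Request:
{"name": "carry_out", "arguments": {"motion": [[0, 0, 0, 8, 0, 0, -1], [0, 0, 0, 16, 0, 0, -1], [0, 0, 0, 24, 0, 0, -1], [0, 0, 0, 32, 0, 0, -1], [0, 0, 0, 36, 0, 0, -1]]}}

```text
clock: 9.32
position: [589.1, -47.6, 215.4]
ee_rot: [-0.033, 0.999, -0.0, -0.0]
contact_force: [0.9, -0.1, -0.0]
gripper_width: 0.1
grasp_force: 0.0
```

Request:
{"name": "carry_out", "arguments": {"motion": [[0, 0, 0, 4, 0, 0, -1], [0, 0, 0, 4, 0, 0, -1], [0, 0, 0, -20, 0, 0, -1], [0, 0, 0, -40, 0, -50, -1], [0, 0, 0, -60, 30, -100, -1]]}}

```text
clock: 9.95
position: [648.2, -14.7, 315.9]
ee_rot: [-0.032, 0.999, -0.0, -0.001]
contact_force: [1.9, -0.0, 0.8]
gripper_width: 0.3
grasp_force: 0.0
```

```bash
python3 st.py
```

```text
t 9.95 jig [153.2  57.  315.9] F [ 1.9 -0.2  0.8] w 0.3
[[-1.0, 0.002, -0.001], [0.002, 1.0, -0.001], [0.001, -0.001, -1.0]]
```

Request:
{"name": "carry_out", "arguments": {"motion": [[0, 0, 0, 55, 0, -10, -1], [0, 0, 0, 110, 0, -10, -1], [0, 0, 0, 165, 0, -10, -1], [0, 0, 0, 210, 0, -10, -1], [0, 0, 0, 250, 0, -10, -1]]}}

```text
clock: 10.58
position: [396.7, -30.5, 325.5]
ee_rot: [-0.033, 0.999, 0.0, 0.0]
contact_force: [0.1, 0.4, -0.2]
gripper_width: 0.2
grasp_force: 0.0
```

```bash
python3 - <<'E'
from st import *
st()
d=get_image("scene");a=d["color"][125:225,165:285]; cv2.imwrite("pics/s5.png",cv2.resize(a,None,fx=5,fy=5,interpolation=cv2.INTER_CUBIC))
f=lambda P:((proj(d,jw(p,P))-[165,125]+.4)*5).round().tolist()
for th in(20,25,30,35):
  print(th,f([(78*np.sin(x),-70,110+78*np.cos(x)) for x in np.radians(th+np.array([-75,-15,45,105]))]))
for t in(0,.1,.2,.3):
  a=np.radians(-34.8)+t; print(t,f([(85+72*np.sin(a),28,150+72*np.cos(a))]))
E
```

```text
t 10.575 jig [-98.8  57.9 325.5] F [ 0.1  0.4 -0.2] w 0.2
[[-1.0, -0.001, 0.001], [-0.001, 1.0, 0.0], [-0.001, 0.0, -1.0]]
20 [[266.0, 168.0], [197.0, 182.0], [140.0, 281.0], [157.0, 358.0]]
25 [[262.0, 165.0], [191.0, 188.0], [138.0, 290.0], [162.0, 361.0]]
30 [[258.0, 163.0], [185.0, 195.0], [137.0, 299.0], [166.0, 362.0]]
35 [[253.0, 161.0], [179.0, 202.0], [137.0, 307.0], [172.0, 363.0]]
0 [[273.0, 243.0]]
0.1 [[266.0, 243.0]]
0.2 [[260.0, 245.0]]
0.3 [[253.0, 247.0]]
```

View pics/s5.png

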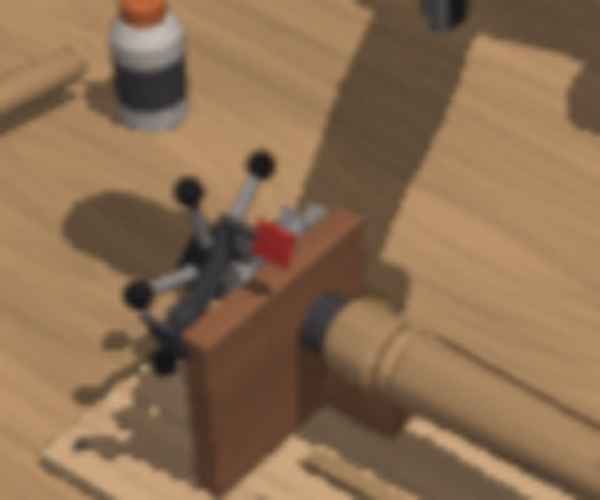

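The tab at (274,244) matches pawl 0, and the balls at (189,191), (261,165) and (138,294) give a wheel angle of about 27.5° (0.48 rad), inside the drop-in range. I'll compare the tab with the first picture and hand in if it agrees.

```bash
python3 - <<'E'
from st import *
def c(im):
    b,g,r=[x.astype(int) for x in cv2.split(im)]; m=(r>110)&(g<60)&(b<60); m[:260]=0; m[290+5:]=0; m[:,:325]=0; m[:,365:]=0
    return np.argwhere(m).mean(0).round(2),m.sum()
a=c(cv2.imread("pics/scene0.png")); b=c(cv2.resize(get_image("scene")["color"],(800,600),interpolation=cv2.INTER_CUBIC)); print(a,b)
if np.abs(a[0]-b[0]).max()<1: print(job_done())
E
```

```text
(array([271.65, 343.23]), np.int64(113)) (array([271.68, 343.09]), np.int64(115))
the job is handed in; nothing more can be done
None
```

The job is handed in: the pawl was thrown back, the wheel pushed back one notch to about 0.48 rad, and the pawl flipped down; in the last camera picture its tab was back at its starting fully-down position.

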